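# Switch on the laser-marking station in order

### The arm

A 6-joint arm with a two-finger parallel gripper is mounted at the origin on the work surface. World frame = base frame: x ahead of the robot, y to its left, z up, the work surface at z = 0. Lengths are in m, angles in rad, forces in N, time in s.
With the tool pointing down it reaches from about 0.325 to 0.775 m from the base axis. Payload 5.5 kg.
Tool frame: the origin (TCP) lies between the finger pads; the fingertips stand 8 mm ahead of it and the grasp point (between the pads) lies 11 mm behind it (tcp_to_tips is the distance from the TCP to the fingertips, in m); z points along the fingers, y is the line along which they close (so a half turn about z gives the same grasp; the last joint's range is limited). The gripper opens to 88 mm and grips with 3 to 60 N. Pads are 20 mm wide; open, the fingers measure 115 mm over their backs; the gripper's body (75 mm by 178 mm) begins 61 mm behind the grasp point.
Start: joints at [-1.371, 0.091, 1.231, -0, 1.82, -0.057], TCP at [0.152, -0.58, 0.231] pointing down, gripper open.
Joint ranges: [-2.87, 2.87], [-0.86, 2.18], [0.17, 2.46], [-1.51, 4.65], [0.06, 2.69], [-2.65, 2.65]. Speed limits (rad/s): [2.57, 2.57, 3.01, 3.14, 3.14, 3.14].

### API

Orientations are given as a unit quaternion [w, x, y, z].
In Python, from bench import * gives the robot as it stands. Calls block until the motion is done:
- move_to(position, orientation): joint-space move of the TCP to a pose.
- move_l(position, speed=0.15, orientation=None): straight line of the TCP; orientation=None keeps the orientation; speed is the mean speed in m/s.
- movej(angles): joint-space move.
- gripper_open() and close(): open the fingers fully, or close them until they stop; the grip force is fixed at half the most.
- hold(seconds).
- inverse_kinematics(position, orientation): joint angles nearest the present ones, or None.
- state(): the state.
- get_image(name): name is "side" or "top"; returns a dict with "frame" (384x512x3 uint8, blue, green, red), "depth" (384x512 float32, m along the optical axis (not along the pixel's ray), 0 where there is no reading), "camera_matrix" (3x3 intrinsics, pixels), "k1" (the pictures are not rectified: a ray, as slopes to the right and down, at radius r is drawn at 1 + k1 r^2 times it, then the intrinsics apply), "view" (4x4, takes a point from world to camera coordinates). Camera axes: x right, y up, looking along -z (the intrinsics and any distortion apply to the point x, -y, -z); pixel columns grow to the right and rows downward; lengths in m; the calibration is good to about 2 mm. A picture is of the moment at which its call begins.
A pose or a line that the arm cannot do raises IKError and nothing moves.
- job_done(): hands the job in; it is judged then, once.
The state is a dict: "time": time; "joint_pos": joint angles; "dq": joint speeds; "joint_torque": joint torques, N m; "ee_pos": TCP position; "ee_rot": TCP orientation; "ft_force": force on the tool from outside, world axes, zero at the start; "moment": the same for the moment, N m; "finger_gap": finger opening in m; "finger_force": force on a finger pad.
Only numpy, scipy, OpenCV 4.12 (cv2) and the standard library are available. Lean on these libraries where they do the work, as an engineer would, in place of code of your own. Each camera call takes 0.05 s, during which the arm holds its last target. There are 200 camera calls.

### The job

Switch on the laser-marking station with a fingertip: press the large mushroom-shaped button (fume extractor), then the square button (clamp), then the long bar button (marking head), in that order, each gently and all the way down, where it stays. Leave the small round button (ejector) up. Do not lift, tip or push away any button box, and leave everything else on the bench where it is.

Things in the scene. Friction and masses are not known exactly. Their poses are not given: they have to be found in the camera images.
- extractor_top (a point): centre of the top face of the fume extractor button: a round mushroom-shaped cap, 52 mm across, slightly domed (the largest round cap), black plastic. 72 mm above the table when the button is fully up; it moves with the cap. Site z points up.
- extractor (a joint): travel of the fume extractor button, m: 0 is fully up, 0.010 is fully down (hard stop), growing as it is pressed straight down. About 2.5 N moves it, there is no spring, and it stays where it is left; more than 30 N on it or its box would damage it. It starts up (0 to 0.0015) and counts as on beyond 0.006.
- extractor_box: loose grey button box carrying the fume extractor button, 64 x 64 mm, 50 mm high, about 0.8 kg, standing on the table; origin at the centre of its underside, z up. The cap stands on the middle of its top, 22 mm proud when up, 12 mm proud when fully down.
- clamp_top (a point): centre of the top face of the clamp button: a flat square cap, 30 x 30 mm, black plastic. 72 mm above the table when the button is fully up; it moves with the cap. Site z points up.
- clamp (a joint): travel of the clamp button, m: 0 is fully up, 0.010 is fully down (hard stop), growing as it is pressed straight down. About 2.5 N moves it, there is no spring, and it stays where it is left; more than 30 N on it or its box would damage it. It starts up (0 to 0.0015) and counts as on beyond 0.006.
- clamp_box: loose grey button box carrying the clamp button, 64 x 64 mm, 50 mm high, about 0.8 kg, standing on the table; origin at the centre of its underside, z up. The cap stands on the middle of its top, 22 mm proud when up, 12 mm proud when fully down.
- head_top (a point): centre of the top face of the marking head button: a flat long bar cap, 58 mm long (box y) and 16 mm wide (box x), black plastic. 72 mm above the table when the button is fully up; it moves with the cap. Site z points up.
- head (a joint): travel of the marking head button, m: 0 is fully up, 0.010 is fully down (hard stop), growing as it is pressed straight down. About 2.5 N moves it, there is no spring, and it stays where it is left; more than 30 N on it or its box would damage it. It starts up (0 to 0.0015) and counts as on beyond 0.006.
- head_box: loose grey button box carrying the marking head button, 64 x 64 mm, 50 mm high, about 0.8 kg, standing on the table; origin at the centre of its underside, z up. The cap stands on the middle of its top, 22 mm proud when up, 12 mm proud when fully down.
- ejector_top (a point): centre of the top face of the ejector button: a flat small round cap, 18 mm across (the smallest), black plastic. 72 mm above the table when the button is fully up; it moves with the cap. Site z points up.
- ejector (a joint): travel of the ejector button, m: 0 is fully up, 0.010 is fully down (hard stop), growing as it is pressed straight down. About 2.5 N moves it, there is no spring, and it stays where it is left; more than 30 N on it or its box would damage it. It starts up (0 to 0.0015) and must stay up (below 0.004).
- ejector_box: loose grey button box carrying the ejector button, 64 x 64 mm, 50 mm high, about 0.8 kg, standing on the table; origin at the centre of its underside, z up. The cap stands on the middle of its top, 22 mm proud when up, 12 mm proud when fully down.
- tape_roll: bystander: roll of paper tape lying flat, 90 mm across, 22 mm high, hole 52 mm; origin at the centre of its underside
- screwdriver: bystander: screwdriver about 150 mm long lying along its own x, handle towards -x, handle under 40 mm high
- spare_jaw: bystander: dark red slotted jaw plate lying flat, 75 x 55 x 10 mm; origin at the centre of its underside
- adapter: bystander: white plug adapter, 50 x 45 x 32 mm with pins to 47 mm; origin at the centre of its underside
- cleaner: bystander: white bottle, 56 mm across, 140 mm high, the tallest thing near the boxes; origin at the centre of its underside
- housing: bystander: stepped round aluminium part, 44 mm across, 32 mm high; origin at the centre of its underside
Mind the look-alikes: they are no part of the job. Leave any blue or green look-alike of the extractor_box alone. Leave any yellow look-alike of the clamp_box alone.

How it is judged:
On the way, in this order (a step that is already met when the one before it is completed fails the run):
1. the fume extractor button is down, the later ones still up (value of joint extractor above 0.006 m and value of joint each of clamp, head, ejector below 0.004 m), for 0.2 s.
2. the clamp button is down, the later ones still up (value of joint each of extractor, clamp above 0.006 m and value of joint each of head, ejector below 0.004 m), for 0.2 s.
3. the marking head button is down, and all three are down (value of joint each of extractor, clamp, head above 0.006 m and value of joint ejector below 0.004 m), for 0.2 s.
At the end, for the whole second after the job is handed in: The mushroom, square and bar buttons are each more than 6 mm down (of 10 mm), the small round button is less than 4 mm down, all boxes stand upright (within 0.15 rad), at rest and within 30 mm of where they were, and every bystander is within 30 mm of where it was (all of step 3 and distance of each of extractor_box, clamp_box, head_box, ejector_box, tape_roll, screwdriver, spare_jaw, adapter, cleaner, housing from where it was at the start of the episode below 0.03 m and angle between each of extractor_box, clamp_box, head_box, ejector_box's own z axis and vertical below 0.15 rad and linear speed of each of extractor_box, clamp_box, head_box, ejector_box below 0.02 m/s); the robot touches nothing.
It fails at once if a button box or its button is pressed or knocked hard (over 30 N) (contact force between any of extractor_box, clamp_box, head_box, ejector_box and the arm above 30 N or contact force between any of extractor_box, clamp_box, head_box, ejector_box and the fingers above 30 N).
It fails at once if a button box is lifted, tipped or shoved away (height (world z) of any of extractor_box, clamp_box, head_box, ejector_box above 0.012 m or angle between any of extractor_box, clamp_box, head_box, ejector_box's own z axis and vertical above 0.15 rad or distance of any of extractor_box, clamp_box, head_box, ejector_box from where it was at the start of the episode above 0.03 m).
It fails at once if the ejector button is pressed (value of joint ejector above 0.004 m).
It fails at once if something else on the bench is moved or picked up (distance of any of tape_roll, screwdriver, spare_jaw, adapter, cleaner, housing from where it was at the start of the episode above 0.03 m).
It also fails if it takes over 45 s, if anything falls off the work surface, if the arm or the gripper's body presses on something with over 40 N, if the wrist force passes 120 N, or if a joint passes its speed limit or range.

## Working session

There is one attempt and no reset: what is moved stays moved. The work goes in short steps, each a Python script; the robot and the scene stay as the last script left them, time stands still between calls to the robot, and variables do not carry over. Pictures are saved under pics/ and viewed, at most 10 in all, crops included, and the job is handed in when it is done.

```bash
mkdir -p pics; ls; python3 - <<'E'
from bench import *
import cv2,numpy as np
for n in("top","side"):
    d=get_image(n); cv2.imwrite(f"pics/{n}0.png",d["frame"]); np.savez(f"pics/{n}0.npz",**d)
    print(n,d["camera_matrix"],d["k1"],d["view"])
print(state())
E
```

```text
pics
top [[401.49047233   0.         252.8227407 ]
 [  0.         401.49047233 192.43563974]
 [  0.           0.           1.        ]] -0.13760085971611694 [[-0.00371432 -0.99946194 -0.03258884  0.10142829]
 [ 0.98284097 -0.00965871  0.18420191 -0.59017283]
 [-0.18441757 -0.03134547  0.98234801 -0.8911856 ]
 [ 0.          0.          0.          1.        ]]
side [[352.91173851   0.         254.15252275]
 [  0.         352.91173851 186.73934565]
 [  0.           0.           1.        ]] -0.06652904472407555 [[-0.79943766 -0.60060561  0.01312765  0.52241997]
 [ 0.44979217 -0.58392564  0.67580904 -0.25867566]
 [-0.39822912  0.54617191  0.73695984 -0.64860634]
 [ 0.          0.          0.          1.        ]]
{'time': 0.1, 'joint_pos': array([-1.37067670e+00,  9.17943642e-02,  1.23174192e+00, -4.51447285e-05,
        1.81982139e+00, -5.67156697e-02]), 'dq': array([-0.00029564, -0.00095638, -0.00150996, -0.00087601,  0.0020613 ,
       -0.00063123]), 'joint_torque': array([ 2.81907436e-03, -4.47854948e+01, -4.07571137e+01,  7.00558978e-02,
        2.83496466e-02, -1.08056688e-04]), 'ee_pos': array([ 0.15233671, -0.58007655,  0.22962678]), 'ee_rot': array([-8.78673834e-04,  9.91766103e-01,  1.28059431e-01, -8.50481890e-05]), 'ft_force': array([ 0.02776105,  0.19183445, -0.22528689]), 'moment': array([-0.01356256, -0.0116816 ,  0.02629347]), 'finger_force': 0.0, 'finger_gap': 0.08774747377138513}
```

View pics/top0.png

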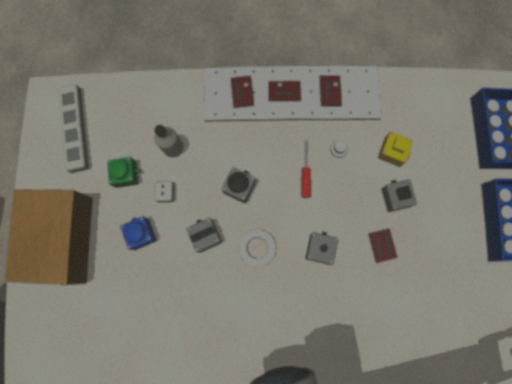

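View pics/side0.png

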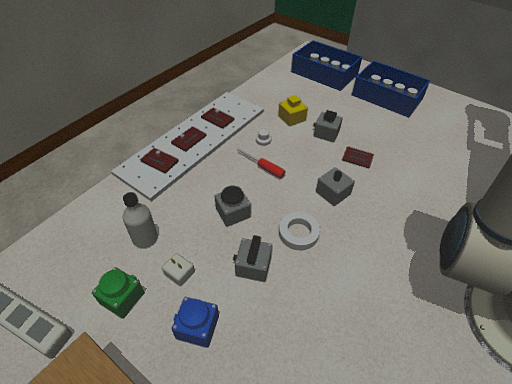

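Top view candidates:
- **Mushroom:** grey box at (238,182). The green (122,171) and blue (137,233) ones are look-alikes.
- **Square:** grey box at (400,193). The yellow one (396,148) is a look-alike.
- **Bar:** grey box at (203,234).
- **Small round ejector:** (322,247), to be left up.

The grey ones fit the descriptions by colour and cap shape. I'll confirm them in an enlarged crop and measure the caps.

```bash
cat > h.py <<'E'
import numpy as np,cv2
def world(d):
    "world xyz for every pixel"
    K,k1=d["camera_matrix"],float(d["k1"]); h,w=d["depth"].shape
    uv=np.stack(np.meshgrid(np.arange(w),np.arange(h)),-1).reshape(-1,1,2).astype(float)
    n=cv2.undistortPoints(uv,K,np.array([k1,0,0,0,0])).reshape(h,w,2)
    z=d["depth"]; c=np.stack([n[...,0]*z,-n[...,1]*z,-z],-1)
    V=d["view"]; return (c-V[:3,3])@V[:3,:3]
E
python3 - <<'E'
from h import *
P={"top":dict(extractor=(238,182),clamp=(400,193),head=(203,234),ejector=(322,247)),
   "side":dict(extractor=(232,198),clamp=(328,120),head=(254,250),ejector=(336,180))}
for n in P:
    d=np.load(f"pics/{n}0.npz"); W=world(d); tiles=[]
    for k,(u,v) in P[n].items():
        s=np.s_[v-25:v+25,u-25:u+25]; w=W[s].reshape(-1,3); ok=d["depth"][s].ravel()>0
        for lo,hi in((.062,.085),(.042,.058)):
            q=w[ok&(w[:,2]>lo)&(w[:,2]<hi)]
            if len(q)<5: print(n,k,lo,len(q)); continue
            r=cv2.minAreaRect((q[:,:2]*1000).astype(np.float32))
            print(n,k,lo,len(q),"med",np.median(q,0).round(4),"rect",np.round(r[0],1),np.round(r[1],1),round(r[2],1))
        tiles.append(cv2.resize(d["frame"][s],(200,200),interpolation=cv2.INTER_CUBIC))
    P[n]=np.hstack(tiles)
cv2.imwrite("pics/crops.png",np.vstack([P["top"],P["side"]]))
d=np.load("pics/top0.npz");W=world(d)
for n,(u,v) in dict(bottle=(168,140),adapter=(164,191),tape=(258,232),yellow=(397,147),screw=(306,180)).items(): print(n,W[v,u].round(3))
E
```

```text
top extractor 0.062 359 med [0.6135 0.134  0.0694] rect [614.4 133.3] [49.6 48.2] 89.3
top extractor 0.042 333 med [0.6058 0.1306 0.0487] rect [615.  133.7] [63.8 64.1] 64.1
top clamp 0.062 173 med [ 0.5836 -0.2578  0.0699] rect [ 585.1 -258.5] [30.4 32.2] 11.8
top clamp 0.042 531 med [ 0.5803 -0.2496  0.0491] rect [ 584.7 -258.3] [65.5 64.9] 12.5
top head 0.062 177 med [0.4922 0.2162 0.0701] rect [493.  216.5] [17.2 56.7] 25.7
top head 0.042 527 med [0.4892 0.2146 0.0492] rect [492.8 216.3] [65.6 62.5] 24.7
top ejector 0.062 46 med [ 0.4584 -0.0628  0.0696] rect [458.4 -63.1] [15.9 13.6] 89.4
top ejector 0.042 700 med [ 0.459  -0.0623  0.0494] rect [458.7 -63.9] [65.1 63.2] 77.4
side extractor 0.062 342 med [0.6118 0.1377 0.0703] rect [612.6 134.4] [49.1 48.4] 16.9
side extractor 0.042 368 med [0.5986 0.1503 0.0499] rect [614.1 134.5] [63.6 65. ] 64.3
side clamp 0.062 97 med [ 0.5839 -0.2504  0.0694] rect [ 584.8 -254.8] [31.  30.3] 10.4
side clamp 0.042 291 med [ 0.5801 -0.2449  0.0486] rect [ 614.9 -252. ] [128.   67.4] 7.2
side head 0.062 246 med [0.49   0.2207 0.071 ] rect [492.1 217.3] [16.3 58.4] 24.5
side head 0.042 753 med [0.4854 0.2223 0.0497] rect [492.1 217.4] [64.4 64.7] 24.3
side ejector 0.062 56 med [ 0.4586 -0.0587  0.0709] rect [459.2 -62.3] [19.4 16.4] 89.4
side ejector 0.042 518 med [ 0.4548 -0.0536  0.0499] rect [459.9 -61.3] [67.1 64.5] 78.2
bottle [0.71  0.295 0.099]
adapter [0.601 0.317 0.031]
tape [0.501 0.086 0.02 ]
yellow [ 0.695 -0.248  0.074]
screw [ 0.626 -0.032  0.026]
```

View pics/crops.png

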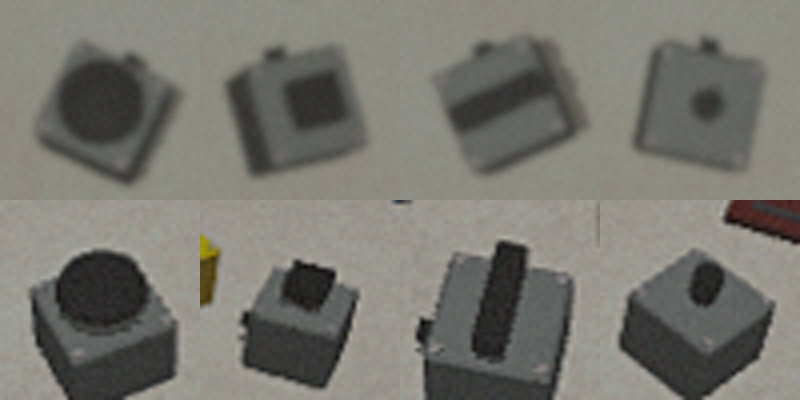

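The crop confirms them, left to right: mushroom, square, bar and small round, all on grey boxes. Next I press the mushroom button with closed fingers under force control.

```bash
cat > press.py <<'E'
from bench import *
import numpy as np
DOWN=[0,1,0,0]
def press(x,y,stop=7.0):
    move_to([x,y,.20],DOWN)
    move_l([x,y,.088],.12); hold(.2)
    f0=np.mean([state()["ft_force"][2] for _ in range(3)]); z=.084; log=[]
    move_l([x,y,z],.03)
    while z>.064:
        z-=.0007; move_l([x,y,z],.02)
        s=state(); f=s["ft_force"][2]-f0; log.append((round(s["ee_pos"][2]*1e3,1),round(f,1)))
        if f>stop: break
    s=state(); print("end",s["ee_pos"].round(4),"t",s["time"],"f0",round(f0,2)); print(log)
    move_l([x,y,.11],.06); move_l([x,y,.20],.15); print("t",state()["time"])
E
python3 - <<'E'
from press import *
close(); print(state()["finger_gap"],state()["time"])
press(.614,.134)
E
```

```text
0.0006841082817079099 1.4417
end [0.6141 0.134  0.0703] t 11.2417 f0 -0.51
[(np.float64(83.2), np.float64(0.3)), (np.float64(82.6), np.float64(0.5)), (np.float64(81.8), np.float64(-0.1)), (np.float64(81.1), np.float64(0.1)), (np.float64(80.4), np.float64(0.2)), (np.float64(79.8), np.float64(-0.2)), (np.float64(79.3), np.float64(2.2)), (np.float64(78.6), np.float64(2.5)), (np.float64(77.6), np.float64(2.4)), (np.float64(76.9), np.float64(1.3)), (np.float64(76.2), np.float64(2.1)), (np.float64(75.5), np.float64(1.6)), (np.float64(74.8), np.float64(2.3)), (np.float64(74.1), np.float64(2.7)), (np.float64(73.4), np.float64(1.6)), (np.float64(72.7), np.float64(2.7)), (np.float64(72.0), np.float64(1.5)), (np.float64(71.3), np.float64(1.4)), (np.float64(70.6), np.float64(1.9)), (np.float64(70.4), np.float64(4.4)), (np.float64(70.3), np.float64(7.8))]
t 12.8167
```

The mushroom went down 9 to 10 mm to a clear stop. Now the square button, then the bar.

```bash
python3 - <<'E'
from press import *
press(.585,-.257)
E
```

```text
end [ 0.5851 -0.257   0.0703] t 21.3417 f0 0.47
[(np.float64(83.2), np.float64(-0.5)), (np.float64(82.5), np.float64(-0.1)), (np.float64(81.8), np.float64(-0.7)), (np.float64(81.1), np.float64(-0.3)), (np.float64(80.4), np.float64(-0.3)), (np.float64(79.7), np.float64(-1.8)), (np.float64(79.1), np.float64(-0.9)), (np.float64(78.7), np.float64(1.8)), (np.float64(77.8), np.float64(1.0)), (np.float64(77.0), np.float64(1.0)), (np.float64(76.2), np.float64(0.7)), (np.float64(75.5), np.float64(0.9)), (np.float64(74.8), np.float64(0.1)), (np.float64(74.1), np.float64(1.7)), (np.float64(73.4), np.float64(0.1)), (np.float64(72.7), np.float64(2.1)), (np.float64(72.0), np.float64(1.2)), (np.float64(71.3), np.float64(1.0)), (np.float64(70.6), np.float64(1.6)), (np.float64(70.4), np.float64(4.2)), (np.float64(70.3), np.float64(5.8)), (np.float64(70.3), np.float64(9.2))]
t 22.9333
```

```bash
python3 - <<'E'
from press import *
from h import *
press(.4926,.2168)
move_to([.45,.07,.25],DOWN)
d=get_image("side"); W=world(d); cv2.imwrite("pics/side1.png",d["frame"])
W0=world(np.load("pics/side0.npz"))
for k,(u,v) in dict(extractor=(232,198),clamp=(328,120),head=(254,250),ejector=(336,180)).items():
    for w in(W0,W):
        w=w[v-25:v+25,u-25:u+25].reshape(-1,3); q=w[(w[:,2]>.054)&(w[:,2]<.085)]
        print(k,len(q),np.median(q,0).round(4) if len(q) else "")
print(state()["time"])
E
```

```text
end [0.4927 0.2168 0.0703] t 31.5083 f0 -0.26
[(np.float64(83.3), np.float64(1.4)), (np.float64(82.6), np.float64(-0.0)), (np.float64(81.9), np.float64(1.2)), (np.float64(81.1), np.float64(0.1)), (np.float64(80.4), np.float64(-0.0)), (np.float64(79.7), np.float64(-0.3)), (np.float64(79.3), np.float64(1.7)), (np.float64(78.6), np.float64(2.3)), (np.float64(77.7), np.float64(2.4)), (np.float64(76.9), np.float64(2.3)), (np.float64(76.2), np.float64(0.9)), (np.float64(75.5), np.float64(1.8)), (np.float64(74.8), np.float64(2.0)), (np.float64(74.1), np.float64(3.2)), (np.float64(73.4), np.float64(1.1)), (np.float64(72.7), np.float64(0.9)), (np.float64(72.0), np.float64(2.5)), (np.float64(71.3), np.float64(1.7)), (np.float64(70.6), np.float64(2.0)), (np.float64(70.3), np.float64(3.3)), (np.float64(70.3), np.float64(7.7))]
t 33.0833
extractor 343 [0.6118 0.1377 0.0703]
extractor 336 [0.6116 0.1372 0.0609]
clamp 114 [ 0.5834 -0.2484  0.0688]
clamp 0 
head 253 [0.4898 0.221  0.0709]
head 237 [0.4903 0.2195 0.0618]
ejector 67 [ 0.4588 -0.058   0.0702]
ejector 67 [ 0.4589 -0.0579  0.0701]
33.8167
```

View pics/side1.png

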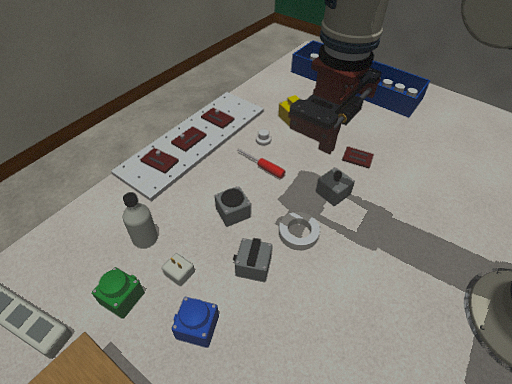

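The picture shows the mushroom (232,200) and bar (254,252) caps down, with the ejector (336,178) still up. The arm hides the clamp box, but its press ended at the same hard stop. Nothing has moved and the robot is clear, so I'm handing in.

```bash
python3 -c "
from bench import *
print(job_done())"
```

```text
the job is handed in; nothing more can be done
None
```

I pressed the mushroom, square and bar buttons in that order, each to its hard stop at under 10 N, left the ejector up, and handed the job in at about 34 s; the arm hid the square button in the last picture, so its state rests on the force and height readings, and no verdict came back.

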